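# Set the microscope light to level 6 and switch it on

## Task

Set the microscope light's control box to level 6 and then switch it on: with a fingertip against the black pointer of the rotary selector, push it round clockwise, counting the clicks, until it rests at level 6 (the sixth click up from the red off mark) without ever passing on into level 7, and only then press the green key fully down and let it come up again. Work by touch alone: do not grip or squeeze the selector, push it gently, and leave the loose things on and around the box where they are.

Things in the scene. Friction and masses are not known exactly. Their poses are not given: they have to be found in the camera images.
- ctrl: the grey control box, fixed to the bench, 170 x 210 x 55 mm (x, y, z); its origin is the centre of its underside. Axes: x to its far side, y to its left, z up (its yaw varies). Its level top panel is 55 mm above the bench
- dial (a point): the point where the selector's upright axis meets the box's top panel, 15 mm to +x and 40 mm to +y of the box's centre; axes as the box's. Apart from the selector, nothing stands on the panel within 60 mm of it
- off_mark (a point): the off mark (level 0): a red bar on the panel, 54 mm from dial, 150 degrees anticlockwise (seen from above) of the box's x axis. The marks of levels 1 to 10 follow it clockwise round the dial, 30 degrees apart: black dots, 5 and 10 longer black bars. Level 5 lies in the box's +x direction from dial, level 6 at 30 degrees clockwise of that
- selector (a joint): angle of the black rotary selector in rad, growing clockwise seen from above: 0 at the off mark, 0.5236 (30 degrees) per level, level 6 is 3.142; stops at 0 and 5.236. Each level is a sprung detent: pushed somewhat over half a step on (about 3 N near the pointer's tip), the selector snaps by itself into the next level and stays. It starts at or near one of levels 0 to 3
- pointer_tip (a point): centre of the outer end of the selector's pointer, 44 mm from the axis and 18 mm above the panel; x axis outwards along the pointer. The pointer is a one-sided upright wing 11 mm thick with a white stripe on top, its underside 6 mm and its top 30 mm above the panel; the hub it grows from has 12 mm radius and is 31 mm high
- key (a joint): travel of the green key in m: 0 is up, 0.006 fully down (5 N); it springs back up when let go
- key_top (a point): centre of the top of the round green push key (26 mm across, in a low black collar) on the same panel, 50 mm to -x and 100 mm to -y of dial along that point's axes; z axis up. It is pressed straight down
- vial_mid (a point): centre of a loose glass vial with a blue cap, 22 mm across and 42 mm high, standing on the box's panel between the selector and its far right corner; leave it alone
- jar_mid (a point): centre of a loose amber jar, 48 mm across and 70 mm high, on the bench right of the box; leave it alone
- dish_mid (a point): centre of a loose glass dish, 90 mm across and 16 mm high, on the bench left of the box; leave it alone
- tweezers_mid (a point): middle of loose steel tweezers, 125 mm long and 8 mm high, lying in front of the box; leave them alone
- driver_mid (a point): middle of a loose screwdriver with an orange handle, 150 mm long, lying in front of the box; leave it alone
- weight_mid (a point): centre of a loose brass weight, 32 mm across and 49 mm high, on the bench at the far left of the box; leave it alone

How it is judged:
By the outcome, as a careful person would: the job done as asked, in the order asked, and still so for the second after the job is handed in, with the robot touching nothing.
It also fails if it takes over 67 s, if anything falls off the work surface, if the arm or the gripper's body presses on something with over 40 N, if the wrist force passes 120 N, or if a joint passes its speed limit or range.

## Robot

A 6-joint arm with a two-finger parallel gripper is mounted at the origin on the work surface. World frame = base frame: x ahead of the robot, y to its left, z up, the work surface at z = 0. Lengths are in mm, angles in rad, forces in N, time in s.
With the tool pointing down it reaches from about 300 to 775 mm from the base axis. Payload 14.6 kg.
Tool frame: the origin (TCP) lies between the finger pads; the fingertips stand 8 mm ahead of it and the grasp point (between the pads) lies 11 mm behind it; z points along the fingers, y is the direction in which the jaws open and shut (so a half turn about z gives the same grasp; the last joint's range is limited). The gripper opens to 94 mm and grips with 3 to 60 N. Pads are 16 mm wide; open, the fingers measure 119 mm over their backs; the gripper's body (75 mm by 177 mm) begins 78 mm behind the grasp point.
Start: joints at [1.08, 0.3, 1.521, -0, 1.321, -0.067], TCP at [226.171, 501.334, 213.446] pointing down, gripper open.
Joint ranges: [-3.03, 3.03], [-0.79, 2.21], [0.23, 2.52], [-1.04, 4.18], [0, 3.07], [-2.55, 2.55]. Speed limits (rad/s): [2.22, 2.22, 2.57, 3.14, 3.14, 3.14].

## Interface

Orientations are given as [roll, pitch, yaw] about the fixed x, y, z axes, in that order (R = Rz(yaw) Ry(pitch) Rx(roll)).
In Python, from cell import manip gives the robot as it stands. The module is installed in compiled form; this text tells all that it offers.
- The arm moves only by the tool send_rows, never from a script. Its argument "series" is a list that holds one entry, the list of rows, each a list of 5 numbers: the opening, from 0 (shut) to 1 (fully open), then the shift along the tool's x, y, z in mm, then the turn about the tool's z in degrees. In form: [[[gripper, dx, dy, dz, roll], ...]]. A call has 1 to 10 rows; each row is the pose to reach, as a shift and turn from the pose commanded when the call began, along the tool's axes at that moment; what a row does not reach only later rows make up. A row lasts 1/10 s, in which the tool goes at most 50 mm and 8.59 degrees, less where a joint would pass 70% of its speed; a pose out of reach is approached as far as the arm can. A call with a gripper value outside its range is refused whole. The fingers move at their own pace and stop on an object; "newtons" is the grip in N (left out, the last holds). Time passes only in rows, so rows that repeat a pose let the fingers close. It gives the time, the measured TCP pose, the force and the opening at its end, in the units of the state.
- manip.read_state(): the state, without advancing time (a new reading comes with each control period).
- manip.camera(name): name is "scene" or "top"; returns a dict with "img" (480x640x3 uint8, red, green, blue), "vfov" (degrees; the focal length in pixels is half the picture's height over the tangent of half this angle, whatever the lens; pixels are square), "cx", "cy" (the principal point, pixels), "pose" (4x4, takes a point from camera to world coordinates). Camera axes: x right, y down, z forward; pixel columns grow to the right and rows downward; lengths in mm; the calibration is good to about 2 mm. A picture is of the moment at which its call begins. There is no depth.
- manip.sign_off(): hands the job in, once; it reports no verdict.
Trained networks look in a picture, given as the dict that the camera call returned (one of the last four; its "shot" number tells which), for a name from the list of things; names that differ only in an ending like _2 or _b are one class to them, and where a whole thing is asked for, a point or a joint stands for the part that bears it (a point fixed in the world has none). Each returns a list of dicts, best first, with "conf" (0 to 1); they miss things now and then, are a little off and sometimes report something else, mostly with a low value. They report only what shows in the picture. A call takes as long as a camera call.
- manip.find_in(target, picture): "rect" ([left, top, width, height] in pixels, round what is visible of it).
- manip.silhouettes(target, picture): "pixels" (480x640 bool, what is visible of it) and "rect" ([left, top, width, height] in pixels, round what is visible of it).
The state is a dict: "clock": time; "joints": joint angles; "qd": joint speeds; "effort": joint torques, N m; "eef_pos": TCP position; "eef_rot": TCP orientation; "wrist_force": force on the tool from outside, world axes, zero at the start; "moment": the same for the moment, N m; "finger_gap": finger opening in mm.
Only numpy, scipy, OpenCV 4.12 (cv2) and the standard library are available. Lean on these libraries where they do the work, as an engineer would, in place of code of your own. Each camera call takes 0.05 s, during which the arm holds its last target. There are 200 camera calls.

## Working session

There is one attempt and no reset: what is moved stays moved. The work goes in short steps, Python scripts to look and compute and a tool call to move; the robot and the scene stay as the last step left them, time stands still between calls to the robot, and variables do not carry over. Pictures are saved under pics/ and viewed, about 8 in all and at most 12, crops included, and the job is handed in when it is done.

Besides the shell and the picture viewer there is one more tool, called after "Call:" by a JSON object that holds its "name" and its "arguments". send_rows: Moves the arm, as the interface text tells. Its arguments: {"type":"object","properties":{"series":{"type":"array"},"newtons":{"type":"number"}},"required":["series"]}

```bash
mkdir -p pics
cat > h.py <<'E'
import numpy as np, cv2
from cell import manip
def K(p):
    f=240/np.tan(np.radians(p['vfov'])/2); return np.array([[f,0,p['cx']],[0,f,p['cy']],[0,0,1.]])
def ray(p,uv):
    T=np.array(p['pose']); d=T[:3,:3]@np.linalg.inv(K(p))@np.array([uv[0],uv[1],1.]); return T[:3,3],d/np.linalg.norm(d)
def onz(p,uv,z):
    o,d=ray(p,uv); return o+d*(z-o[2])/d[2]
def tri(rs):
    A=sum(np.eye(3)-np.outer(d,d) for o,d in rs); b=sum((np.eye(3)-np.outer(d,d))@o for o,d in rs); return np.linalg.solve(A,b)
def proj(p,X):
    T=np.array(p['pose']); c=T[:3,:3].T@(np.array(X,float)-T[:3,3]); k=K(p)@c; return k[:2]/k[2]
E
python3 - <<'E'
from h import *
np.set_printoptions(precision=3,suppress=True)
s=manip.read_state(); print({k:np.round(s[k],3) for k in s})
for n in ['scene','top']:
    p=manip.camera(n); cv2.imwrite(f'pics/{n}0.png',p['img'][:,:,::-1]); print(n,p['vfov'],p['cx'],p['cy'],np.array(p['pose']),p['shot'])
    for t in ['ctrl','selector','key','vial_mid']:
        r=manip.find_in(t,p); print(t,[(x['rect'],round(x['conf'],2)) for x in r[:2]])
E
```

```text
{'clock': np.float64(0.0), 'joints': array([ 1.08 ,  0.3  ,  1.522, -0.   ,  1.321, -0.067]), 'qd': array([ 0.   , -0.001, -0.001,  0.001,  0.002,  0.001]), 'effort': array([  0.001, -53.182, -35.274,   0.071,   0.024,  -0.   ]), 'eef_pos': array([226.066, 501.112, 212.906]), 'eef_rot': array([-3.14 , -0.   ,  2.718]), 'wrist_force': array([ 0.18 , -0.601, -0.091]), 'moment': array([0.007, 0.007, 0.045]), 'finger_gap': np.float64(94.153)}
scene 45.01148353011186 323.51020945047566 246.57642231120593 [[   0.14     0.812   -0.567 1029.707]
 [   0.99    -0.11     0.088   -0.562]
 [   0.009   -0.574   -0.819  783.827]
 [   0.       0.       0.       1.   ]] 1
ctrl [([276.5, 191.0, 152.6, 124.8], 0.86)]
selector [([368.2, 218.6, 31.7, 26.0], 0.85), ([227.6, 192.2, 82.8, 31.6], 0.63)]
key [([297.1, 212.8, 22.1, 20.9], 0.72)]
vial_mid [([328.2, 253.9, 14.4, 26.9], 0.74)]
top 50.73769989020174 315.3922664627833 239.3348710140913 [[ -0.006  -0.996   0.088 477.378]
 [ -1.      0.005  -0.005  60.472]
 [  0.005  -0.088  -0.996 860.783]
 [  0.      0.      0.      1.   ]] 2
ctrl [([209.2, 196.9, 135.1, 132.2], 0.59)]
selector []
key [([310.5, 275.1, 11.3, 15.3], 0.5)]
vial_mid [([288.6, 212.1, 12.7, 14.4], 0.54)]
```

View pics/top0.png

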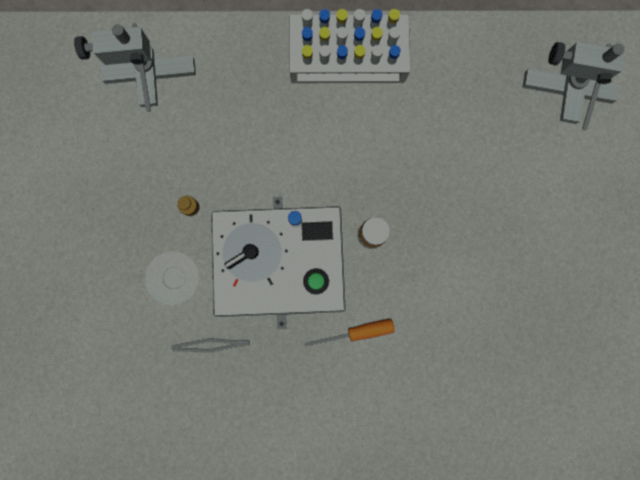

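View pics/scene0.png

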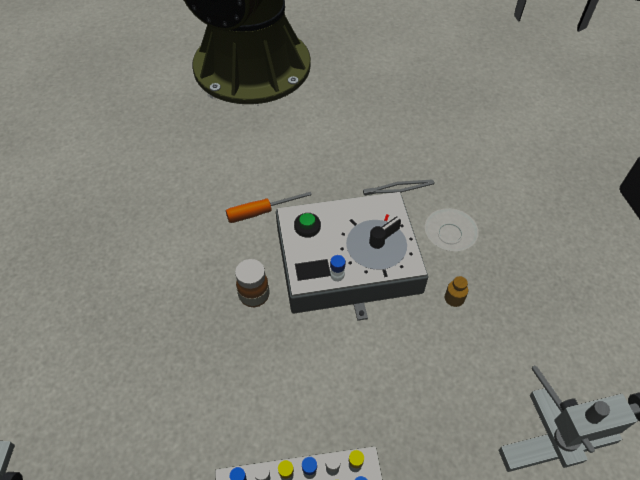

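Run:
```python
import cv2,numpy as np
a=cv2.imread('pics/top0.png')[195:330,200:360]; b=cv2.imread('pics/scene0.png')[180:320,270:435]
a=cv2.resize(a,(800,675),interpolation=cv2.INTER_CUBIC)[:600];
b=cv2.resize(b,(707,600),interpolation=cv2.INTER_CUBIC)
cv2.imwrite('pics/ca.png',a); cv2.imwrite('pics/cb.png',b); print(600/140)
```

```text
4.285714285714286
```

View pics/ca.png

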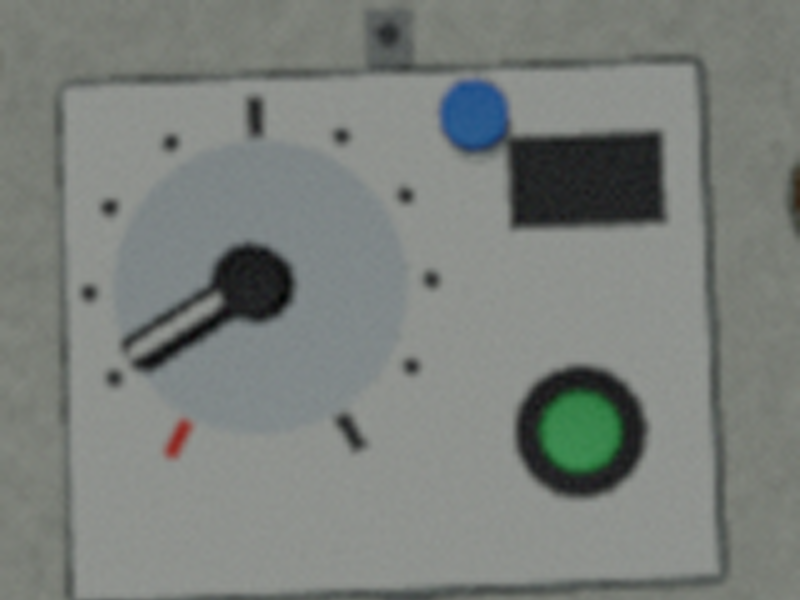

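View pics/cb.png

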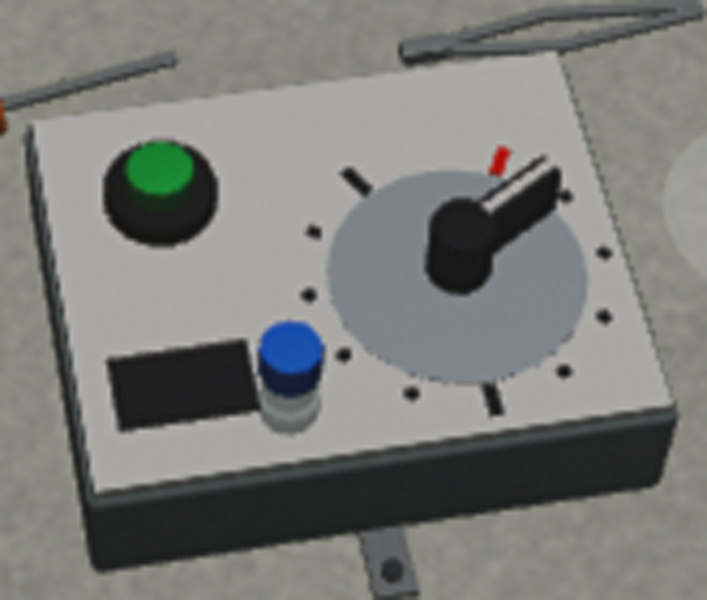

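Run:
```python
from h import *
from scipy.optimize import least_squares
np.set_printoptions(precision=2,suppress=True)
A={1:(114,378),2:(89,293),3:(110,207),4:(170,142),5:(256,117),6:(341,136),7:(405,195),8:(431,279),9:(411,366),0:(178,438),10:(352,432)}
B={1:(566,196),2:(604,253),3:(604,317),4:(564,371),5:(494,400),6:(411,393),7:(343,355),8:(308,295),9:(313,232),0:(500,161),10:(357,180)}
p={'top':manip.camera('top'),'scene':manip.camera('scene')}
uv={'top':{k:((u+.5)/5-.5+200,(v+.5)/5-.5+195) for k,(u,v) in A.items()},
'scene':{k:((u+.5)/4.2857-.5+270,(v+.5)/4.2857-.5+180) for k,(u,v) in B.items()}}
def pts(q): return {k:np.array([q[0]+q[4]*np.cos(t),q[1]+q[4]*np.sin(t),q[2]]) for k in range(11) for t in [q[3]+np.radians(150-30*k)]}
def res(q,cams):
    P=pts(q); return np.concatenate([proj(p[c],P[k])-uv[c][k] for c in cams for k in P])
for cams in (['top','scene'],['top'],['scene']):
    fz=len(cams)==1
    f=(lambda q:np.r_[res(q,cams),(q[2]-55)*10]) if fz else (lambda q:res(q,cams))
    r=least_squares(f,[450,150,55,0,54]); print(cams,r.x,np.degrees(r.x[3]),np.abs(r.fun).max())
    q=r.x;c,s=np.cos(q[3]),np.sin(q[3]);R=np.array([[c,-s],[s,c]])
    print('key',q[:2]+R@[-50,-100],'boxc',q[:2]+R@[-15,-40])
tri2=lambda a,b:tri([ray(p['top'],((a[0]+.5)/5-.5+200,(a[1]+.5)/5-.5+195)),ray(p['scene'],((b[0]+.5)/4.2857-.5+270,(b[1]+.5)/4.2857-.5+180))])
for n,a,b in [('key',(581,431),(160,167)),('hubtop',(253,283),(464,224)),('tip(stripe end)',(130,350),(545,160)),('vialtop',(474,116),(291,350))]: print(n,tri2(a,b))
```

```text
['top', 'scene'] [529.28 158.72  53.83   0.04  54.72] 2.020717578008109 0.5901092102142798
key [482.84  57.02] boxc [515.7  118.22]
['top'] [529.14 158.08  55.     0.03  54.57] 2.0047182799004126 0.27105013656904475
key [482.67  56.39] boxc [515.55 117.58]
['scene'] [530.09 158.94  55.     0.04  54.71] 2.0310519371686873 0.25860455976663843
key [483.66  57.23] boxc [516.51 118.43]
key [482.52  56.75  74.37]
hubtop [528.52 158.1   82.91]
tip(stripe end) [507.69 193.1   87.21]
vialtop [578.7   89.09  91.94]
```

```bash
cat > plan.py <<'E'
from h import *
D=np.array([529.5,158.6]); Y0=2.02
def cfg(lev,o=13.5,r=34,z=75):           # TCP (x,y,z,yaw deg) beside a pointer at level lev
    t=np.radians(150+Y0-30*lev); u=np.array([np.cos(t),np.sin(t)]); n=np.array([-u[1],u[0]])
    return (*(D+r*u+o*n),z,np.degrees(t)+90)
def rows(c,tg):                          # c: commanded pose; returns rows, commanded pose after
    a=np.radians(c[3]); X=np.array([np.cos(a),np.sin(a),0]);Y=np.array([np.sin(a),-np.cos(a),0])
    out=[]
    for t in tg:
        d=np.array(t[:3])-c[:3]; out.append([0,round(float(d@X),1),round(float(d@Y),1),round(-float(d[2]),1),round(c[3]-t[3],1)])
    l=out[-1]; e=np.array(c[:3])+l[1]*X+l[2]*Y; 
    print(out); print('after',np.round([*e[:2],c[2]-l[3],c[3]-l[4]],2).tolist())
E
python3 - <<'E'
from plan import *
c=(226.171,501.334,213.446,np.degrees(2.718))
rows(c,[cfg(1,25,34,150)])
E
```

```text
[[0, -375.2, -189.7, 63.4, np.float64(-56.3)]]
after [490.24, 174.18, 150.05, 212.03]
```

Call:
{"name": "send_rows", "arguments": {"series": [[[0,-375.2,-189.7,63.4,-56.3],[0,-375.2,-189.7,63.4,-56.3],[0,-375.2,-189.7,63.4,-56.3],[0,-375.2,-189.7,63.4,-56.3],[0,-375.2,-189.7,63.4,-56.3],[0,-375.2,-189.7,63.4,-56.3],[0,-375.2,-189.7,63.4,-56.3],[0,-375.2,-189.7,63.4,-56.3],[0,-375.2,-189.7,63.4,-56.3],[0,-375.2,-189.7,63.4,-56.3]]], "newtons": 20}}

```text
clock: 1.6
eef_pos: [492.0, 170.7, 149.2]
eef_rot: [-3.141, -0.001, -2.586]
wrist_force: [-0.2, 0.7, -0.4]
finger_gap: 17.4
```

Call:
{"name": "send_rows", "arguments": {"series": [[[0,0,0,0,0],[0,0,0,0,0],[0,0,0,0,0],[0,0,0,0,0],[0,0,0,0,0]]]}}

```text
clock: 2.1
eef_pos: [489.8, 174.9, 150.3]
eef_rot: [-3.141, 0.0, -2.581]
wrist_force: [-0.5, 0.2, 0.7]
finger_gap: 0.3
```

Run:
```python
from plan import *
p=manip.camera('scene'); cv2.imwrite('pics/s1.png',cv2.resize(p['img'][120:340,220:480,::-1],(709,600),interpolation=cv2.INTER_CUBIC))
s=manip.read_state();print(s['eef_pos'],s['eef_rot'],s['finger_gap'],s['joints'])
```

```text
[489.90541034 174.72500918 150.23519215] [-3.14149000e+00  2.74511394e-04 -2.58173712e+00] 0.6724255571931117 [ 2.72172509e-01  2.95862606e-01  1.68039956e+00 -2.23656054e-05
  1.16503814e+00 -1.85847051e+00]
```

View pics/s1.png

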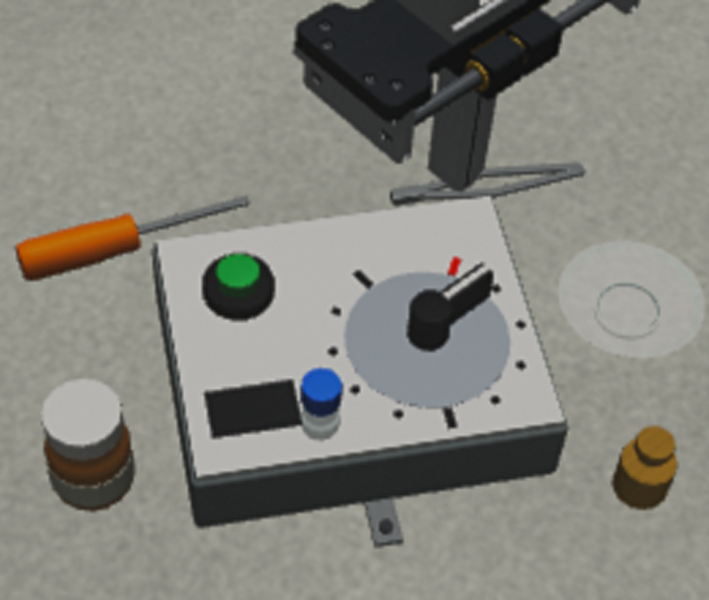

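Run:
```python
from plan import *
c=(490.24,174.18,150.05,212.03)
rows(c,[cfg(1,25,34,z) for z in (130,110,95,85,75)]+[cfg(1,o) for o in (22,19,17,16,15)])
```

```text
[[0, -0.0, -0.0, 20.1, np.float64(0.0)], [0, -0.0, -0.0, 40.1, np.float64(0.0)], [0, -0.0, -0.0, 55.1, np.float64(0.0)], [0, -0.0, -0.0, 65.1, np.float64(0.0)], [0, -0.0, -0.0, 75.1, np.float64(0.0)], [0, -3.0, -0.0, 75.1, np.float64(0.0)], [0, -6.0, -0.0, 75.1, np.float64(0.0)], [0, -8.0, -0.0, 75.1, np.float64(0.0)], [0, -9.0, -0.0, 75.1, np.float64(0.0)], [0, -10.0, -0.0, 75.1, np.float64(0.0)]]
after [498.72, 179.48, 74.95, 212.03]
```

Call:
{"name": "send_rows", "arguments": {"series": [[[0,0,0,20.1,0],[0,0,0,40.1,0],[0,0,0,55.1,0],[0,0,0,65.1,0],[0,0,0,75.1,0],[0,-3,0,75.1,0],[0,-6,0,75.1,0],[0,-8,0,75.1,0],[0,-9,0,75.1,0],[0,-10,0,75.1,0]]]}}

```text
clock: 3.15
eef_pos: [498.9, 179.5, 75.2]
eef_rot: [-3.142, 0.0, -2.583]
wrist_force: [0.8, -0.6, 0.4]
finger_gap: 0.4
```

Run:
```python
from plan import *
# generic rows: cw sweep, each step relative to start pose; from lev a with o
c=(498.72,179.48,74.95,212.03)
rows(c,[cfg(l) for l in np.linspace(1.0,1.72,10)])
```

```text
[[0, -1.5, -0.0, -0.0, np.float64(0.0)], [0, -3.0, 0.5, -0.0, np.float64(2.4)], [0, -4.4, 1.0, -0.0, np.float64(4.8)], [0, -5.9, 1.4, -0.0, np.float64(7.2)], [0, -7.4, 1.8, -0.0, np.float64(9.6)], [0, -8.9, 2.0, -0.0, np.float64(12.0)], [0, -10.4, 2.3, -0.0, np.float64(14.4)], [0, -11.9, 2.4, -0.0, np.float64(16.8)], [0, -13.5, 2.5, -0.0, np.float64(19.2)], [0, -15.0, 2.6, -0.0, np.float64(21.6)]]
after [510.06, 189.64, 74.95, 190.43]
```

Call:
{"name": "send_rows", "arguments": {"series": [[[0,-1.5,0,0,0],[0,-3.0,0.5,0,2.4],[0,-4.4,1.0,0,4.8],[0,-5.9,1.4,0,7.2],[0,-7.4,1.8,0,9.6],[0,-8.9,2.0,0,12.0],[0,-10.4,2.3,0,14.4],[0,-11.9,2.4,0,16.8],[0,-13.5,2.5,0,19.2],[0,-15.0,2.6,0,21.6]]]}}

```text
clock: 4.15
eef_pos: [510.1, 189.7, 75.0]
eef_rot: [-3.142, 0.0, -2.961]
wrist_force: [-0.2, 1.0, 0.2]
finger_gap: 0.5
```

Run:
```python
from plan import *
p=manip.camera('scene'); cv2.imwrite('pics/s2.png',cv2.resize(p['img'][170:330,270:450,::-1],(675,600),interpolation=cv2.INTER_CUBIC))
s=manip.read_state();print(s['eef_pos'],s['eef_rot'],s['wrist_force'])
rows((510.06,189.64,74.95,190.43),[cfg(l) for l in np.linspace(1.8,2.7,10)])
```

```text
[510.25846225 189.72428312  75.06027117] [ 3.14158561e+00  2.77669867e-04 -2.96400480e+00] [-1.04523922  0.33968582  0.5230404 ]
[[0, -1.4, 0.5, -0.0, np.float64(2.4)], [0, -3.3, 1.1, -0.0, np.float64(5.4)], [0, -5.1, 1.6, -0.0, np.float64(8.4)], [0, -7.0, 2.0, -0.0, np.float64(11.4)], [0, -8.9, 2.2, -0.0, np.float64(14.4)], [0, -10.8, 2.4, -0.0, np.float64(17.4)], [0, -12.7, 2.5, -0.0, np.float64(20.4)], [0, -14.6, 2.5, -0.0, np.float64(23.4)], [0, -16.5, 2.4, -0.0, np.float64(26.4)], [0, -18.4, 2.2, -0.0, np.float64(29.4)]]
after [527.76, 195.13, 74.95, 161.03]
```

View pics/s2.png

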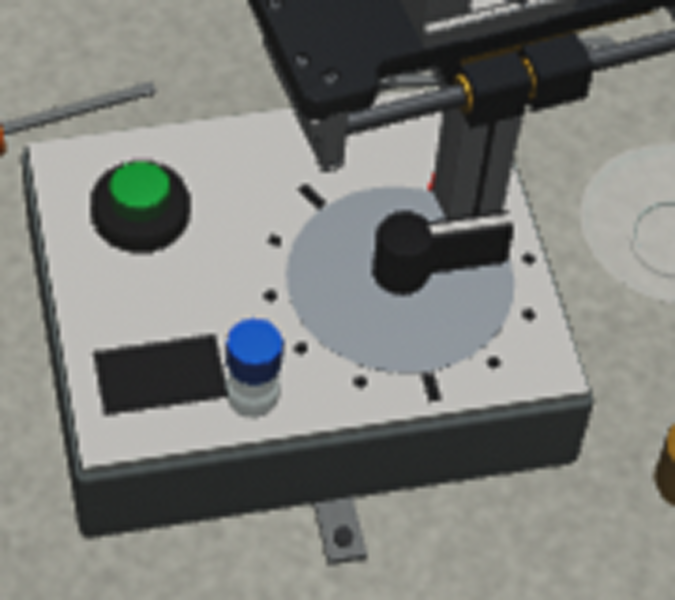

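Call:
{"name": "send_rows", "arguments": {"series": [[[0,-1.4,0.5,0,2.4],[0,-3.3,1.1,0,5.4],[0,-5.1,1.6,0,8.4],[0,-7.0,2.0,0,11.4],[0,-8.9,2.2,0,14.4],[0,-10.8,2.4,0,17.4],[0,-12.7,2.5,0,20.4],[0,-14.6,2.5,0,23.4],[0,-16.5,2.4,0,26.4],[0,-18.4,2.2,0,29.4]]]}}

```text
clock: 5.2
eef_pos: [527.8, 195.1, 75.0]
eef_rot: [3.142, -0.0, 2.809]
wrist_force: [-0.1, 0.1, 0.1]
finger_gap: 0.6
```

Run:
```python
from plan import *
p=manip.camera('scene'); cv2.imwrite('pics/s3.png',cv2.resize(p['img'][170:330,270:450,::-1],(675,600),interpolation=cv2.INTER_CUBIC))
rows((527.76,195.13,74.95,161.03),[cfg(l) for l in np.linspace(2.8,3.7,10)])
```

```text
[[0, -1.8, 0.7, -0.0, np.float64(3.0)], [0, -3.7, 1.2, -0.0, np.float64(6.0)], [0, -5.5, 1.7, -0.0, np.float64(9.0)], [0, -7.4, 2.1, -0.0, np.float64(12.0)], [0, -9.3, 2.4, -0.0, np.float64(15.0)], [0, -11.2, 2.5, -0.0, np.float64(18.0)], [0, -13.1, 2.6, -0.0, np.float64(21.0)], [0, -15.0, 2.6, -0.0, np.float64(24.0)], [0, -16.9, 2.4, -0.0, np.float64(27.0)], [0, -18.8, 2.2, -0.0, np.float64(30.0)]]
after [546.25, 191.1, 74.95, 131.03]
```

View pics/s3.png

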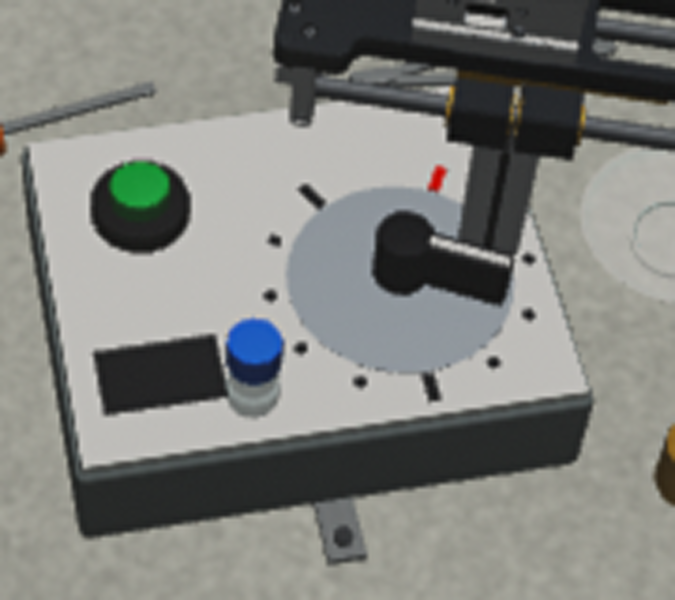

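The pointer (tip at about 505,285) lies at the level-3 dot (528,314), so each pass gives one click.

Call:
{"name": "send_rows", "arguments": {"series": [[[0,-1.8,0.7,0,3],[0,-3.7,1.2,0,6],[0,-5.5,1.7,0,9],[0,-7.4,2.1,0,12],[0,-9.3,2.4,0,15],[0,-11.2,2.5,0,18],[0,-13.1,2.6,0,21],[0,-15.0,2.6,0,24],[0,-16.9,2.4,0,27],[0,-18.8,2.2,0,30]]]}}

```text
clock: 6.25
eef_pos: [546.2, 191.0, 75.0]
eef_rot: [-3.142, 0.0, 2.286]
wrist_force: [0.2, 0.2, 0.5]
finger_gap: -0.3
```

Run:
```python
from plan import *
rows((546.25,191.1,74.95,131.03),[cfg(l) for l in np.linspace(3.8,4.7,10)])
```

```text
[[0, -1.8, 0.7, -0.0, np.float64(3.0)], [0, -3.7, 1.3, -0.0, np.float64(6.0)], [0, -5.5, 1.7, -0.0, np.float64(9.0)], [0, -7.4, 2.1, -0.0, np.float64(12.0)], [0, -9.3, 2.4, -0.0, np.float64(15.0)], [0, -11.2, 2.5, -0.0, np.float64(18.0)], [0, -13.1, 2.6, -0.0, np.float64(21.0)], [0, -15.0, 2.6, -0.0, np.float64(24.0)], [0, -16.9, 2.5, -0.0, np.float64(27.0)], [0, -18.8, 2.2, -0.0, np.float64(30.0)]]
after [560.25, 178.36, 74.95, 101.03]
```

Call:
{"name": "send_rows", "arguments": {"series": [[[0,-1.8,0.7,0,3],[0,-3.7,1.3,0,6],[0,-5.5,1.7,0,9],[0,-7.4,2.1,0,12],[0,-9.3,2.4,0,15],[0,-11.2,2.5,0,18],[0,-13.1,2.6,0,21],[0,-15.0,2.6,0,24],[0,-16.9,2.5,0,27],[0,-18.8,2.2,0,30]]]}}

```text
clock: 7.25
eef_pos: [560.2, 178.2, 75.0]
eef_rot: [-3.142, 0.0, 1.763]
wrist_force: [0.7, 0.1, 0.3]
finger_gap: 0.1
```

Run:
```python
from plan import *
p=manip.camera('scene'); cv2.imwrite('pics/s5.png',cv2.resize(p['img'][170:330,270:450,::-1],(675,600),interpolation=cv2.INTER_CUBIC))
rows((560.25,178.36,74.95,101.03),[cfg(l) for l in np.linspace(4.77,5.4,10)])
```

```text
[[0, -1.3, 0.5, -0.0, np.float64(2.1)], [0, -2.5, 0.9, -0.0, np.float64(4.2)], [0, -3.8, 1.3, -0.0, np.float64(6.3)], [0, -5.1, 1.6, -0.0, np.float64(8.4)], [0, -6.4, 1.9, -0.0, np.float64(10.5)], [0, -7.8, 2.2, -0.0, np.float64(12.6)], [0, -9.1, 2.4, -0.0, np.float64(14.7)], [0, -10.4, 2.5, -0.0, np.float64(16.8)], [0, -11.8, 2.6, -0.0, np.float64(18.9)], [0, -13.1, 2.6, -0.0, np.float64(21.0)]]
after [565.31, 166.0, 74.95, 80.03]
```

View pics/s5.png

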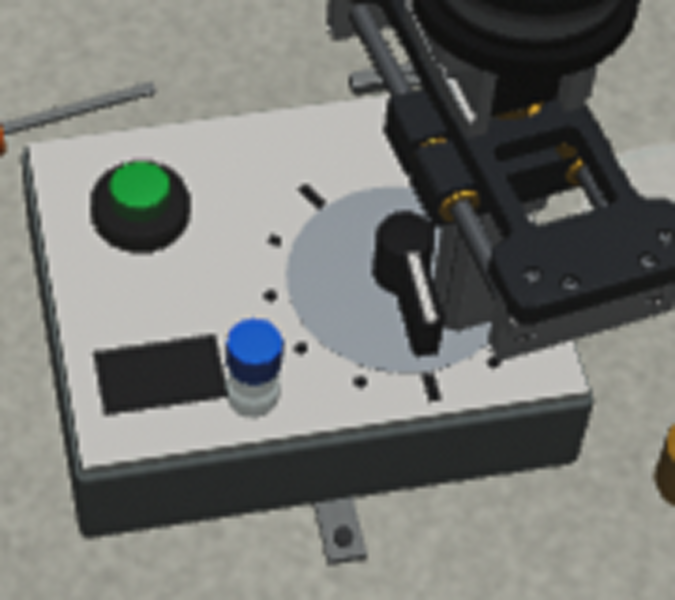

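The pointer (tip at about 428,350) is aligned with the level-5 bar (431,387). I'll do the last step more slowly.

Call:
{"name": "send_rows", "arguments": {"series": [[[0,-1.3,0.5,0,2.1],[0,-2.5,0.9,0,4.2],[0,-3.8,1.3,0,6.3],[0,-5.1,1.6,0,8.4],[0,-6.4,1.9,0,10.5],[0,-7.8,2.2,0,12.6],[0,-9.1,2.4,0,14.7],[0,-10.4,2.5,0,16.8],[0,-11.8,2.6,0,18.9],[0,-13.1,2.6,0,21.0]]]}}

```text
clock: 8.3
eef_pos: [565.1, 166.0, 74.9]
eef_rot: [-3.141, 0.0, 1.398]
wrist_force: [-0.1, 0.0, -0.7]
finger_gap: 0.6
```

Run:
```python
from plan import *
s=manip.read_state();print(s['wrist_force'])
rows((565.31,166.0,74.95,80.03),[cfg(l) for l in np.linspace(5.43,5.70,10)])
```

```text
[-0.0528184   0.01834247 -0.74842755]
[[0, -0.5, 0.2, -0.0, np.float64(0.9)], [0, -1.1, 0.4, -0.0, np.float64(1.8)], [0, -1.6, 0.6, -0.0, np.float64(2.7)], [0, -2.2, 0.8, -0.0, np.float64(3.6)], [0, -2.7, 1.0, -0.0, np.float64(4.5)], [0, -3.3, 1.1, -0.0, np.float64(5.4)], [0, -3.8, 1.3, -0.0, np.float64(6.3)], [0, -4.4, 1.4, -0.0, np.float64(7.2)], [0, -4.9, 1.6, -0.0, np.float64(8.1)], [0, -5.5, 1.7, -0.0, np.float64(9.0)]]
after [566.03, 160.29, 74.95, 71.03]
```

Call:
{"name": "send_rows", "arguments": {"series": [[[0,-0.5,0.2,0,0.9],[0,-1.1,0.4,0,1.8],[0,-1.6,0.6,0,2.7],[0,-2.2,0.8,0,3.6],[0,-2.7,1.0,0,4.5],[0,-3.3,1.1,0,5.4],[0,-3.8,1.3,0,6.3],[0,-4.4,1.4,0,7.2],[0,-4.9,1.6,0,8.1],[0,-5.5,1.7,0,9.0]]]}}

```text
clock: 9.3
eef_pos: [566.0, 160.2, 75.0]
eef_rot: [3.142, -0.0, 1.238]
wrist_force: [0.3, 0.6, -1.4]
finger_gap: 0.6
```

Run:
```python
from plan import *
p=manip.camera('scene'); cv2.imwrite('pics/s6.png',cv2.resize(p['img'][170:330,270:450,::-1],(675,600),interpolation=cv2.INTER_CUBIC))
# retreat anticlockwise then up
rows((566.03,160.29,74.95,71.03),[cfg(5.7,16),cfg(5.7,20),cfg(5.7,24)]+[cfg(5.7,24,34,z) for z in (85,100,120,140,140)])
```

```text
[[0, 2.5, 0.0, -0.0, np.float64(0.0)], [0, 6.5, 0.0, -0.0, np.float64(0.0)], [0, 10.5, 0.0, -0.0, np.float64(0.0)], [0, 10.5, 0.0, -10.0, np.float64(0.0)], [0, 10.5, 0.0, -25.0, np.float64(0.0)], [0, 10.5, 0.0, -45.0, np.float64(0.0)], [0, 10.5, 0.0, -65.0, np.float64(0.0)], [0, 10.5, 0.0, -65.0, np.float64(0.0)]]
after [569.44, 170.22, 139.95, 71.03]
```

View pics/s6.png

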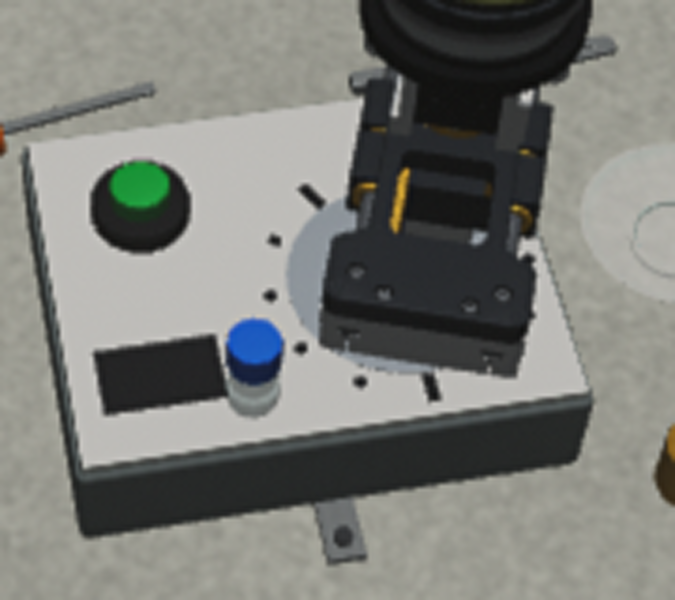

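The gripper hides the pointer. I'll back off, rise and move above the key to look.

Call:
{"name": "send_rows", "arguments": {"series": [[[0,2.5,0,0,0],[0,6.5,0,0,0],[0,10.5,0,0,0],[0,10.5,0,-10,0],[0,10.5,0,-25,0],[0,10.5,0,-45,0],[0,10.5,0,-65,0],[0,10.5,0,-65,0]]]}}

```text
clock: 10.15
eef_pos: [570.7, 170.4, 144.0]
eef_rot: [3.137, -0.003, 1.24]
wrist_force: [1.2, -0.5, -0.1]
finger_gap: 0.3
```

Run:
```python
from plan import *
rows((569.44,170.22,139.95,71.03),[(483.0,56.8,140,71.03)])
```

```text
[[0, -135.4, -44.9, -0.1, 0.0]]
after [482.96, 56.77, 140.05, 71.03]
```

Call:
{"name": "send_rows", "arguments": {"series": [[[0,-40,-13,0,0],[0,-80,-27,0,0],[0,-110,-37,0,0],[0,-135.4,-44.9,0,0],[0,-135.4,-44.9,0,0],[0,-135.4,-44.9,0,0],[0,-135.4,-44.9,0,0]]]}}

```text
clock: 10.85
eef_pos: [483.3, 57.2, 140.0]
eef_rot: [3.141, -0.0, 1.24]
wrist_force: [-0.5, -0.1, 0.6]
finger_gap: 0.3
```

Run:
```python
from plan import *
p=manip.camera('scene'); cv2.imwrite('pics/s7.png',cv2.resize(p['img'][150:330,240:450,::-1],(700,600),interpolation=cv2.INTER_CUBIC))
s=manip.read_state();print(s['eef_pos'],s['eef_rot'],s['wrist_force'])
```

```text
[483.24557877  57.30171128 139.85322593] [-3.14156920e+00 -4.39259997e-05  1.24015840e+00] [0.21797539 0.07005195 0.50500054]
```

View pics/s7.png

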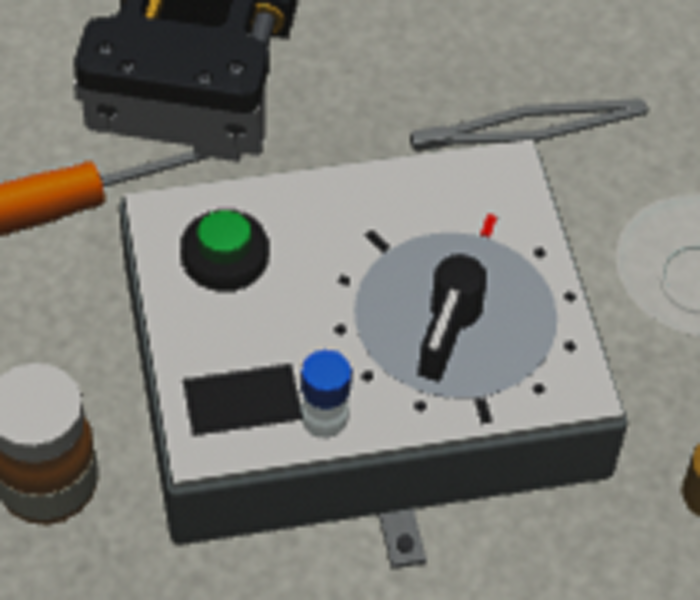

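The pointer (tip at about 430,375) rests at the level-6 dot (419,405). Now the key, slowly and watching the force.

Call:
{"name": "send_rows", "arguments": {"series": [[[0,0,0,20,0],[0,0,0,38,0],[0,0,0,48,0],[0,0,0,52,0],[0,0,0,54,0],[0,0,0,55,0],[0,0,0,56,0],[0,0,0,57,0],[0,0,0,57,0]]]}}

```text
clock: 11.8
eef_pos: [483.2, 56.8, 83.3]
eef_rot: [3.141, -0.0, 1.239]
wrist_force: [0.2, 1.3, 1.9]
finger_gap: 0.4
```

Call:
{"name": "send_rows", "arguments": {"series": [[[0,0,0,1,0],[0,0,0,2,0],[0,0,0,2,0],[0,0,0,2,0]]]}}

```text
clock: 12.2
eef_pos: [483.2, 56.8, 81.1]
eef_rot: [3.141, -0.0, 1.239]
wrist_force: [1.4, 2.7, 4.3]
finger_gap: 0.5
```

Call:
{"name": "send_rows", "arguments": {"series": [[[0,0,0,1,0],[0,0,0,2,0],[0,0,0,2,0],[0,0,0,2,0]]]}}

```text
clock: 12.6
eef_pos: [483.1, 56.8, 79.2]
eef_rot: [3.141, -0.0, 1.239]
wrist_force: [1.2, 1.2, 6.8]
finger_gap: 0.8
```

Call:
{"name": "send_rows", "arguments": {"series": [[[0,0,0,0.5,0],[0,0,0,1,0],[0,0,0,1,0],[0,0,0,1,0]]]}}

```text
clock: 13.0
eef_pos: [483.3, 56.8, 79.0]
eef_rot: [3.141, -0.0, 1.24]
wrist_force: [-3.5, 1.6, 17.6]
finger_gap: 0.4
```

Call:
{"name": "send_rows", "arguments": {"series": [[[0,0,0,-0.7,0],[0,0,0,-1.3,0],[0,0,0,-1.3,0],[0,0,0,-1.3,0]]]}}

```text
clock: 13.4
eef_pos: [483.1, 56.8, 79.3]
eef_rot: [3.141, -0.0, 1.24]
wrist_force: [3.5, 2.8, 4.3]
finger_gap: 0.4
```

Run:
```python
from plan import *
F=[];Z=[]
for i in range(8):
    p=manip.camera('scene'); s=manip.read_state(); F.append(s['wrist_force']);Z.append(s['eef_pos'][2])
print(np.mean(F,0),np.std(F,0),np.mean(Z))
cv2.imwrite('pics/s8.png',cv2.resize(p['img'][170:270,270:385,::-1],(690,600),interpolation=cv2.INTER_CUBIC))
```

```text
[3.7210397  2.02882718 4.74527456] [0.68966231 0.38765828 0.38743636] 79.28243029747786
```

View pics/s8.png

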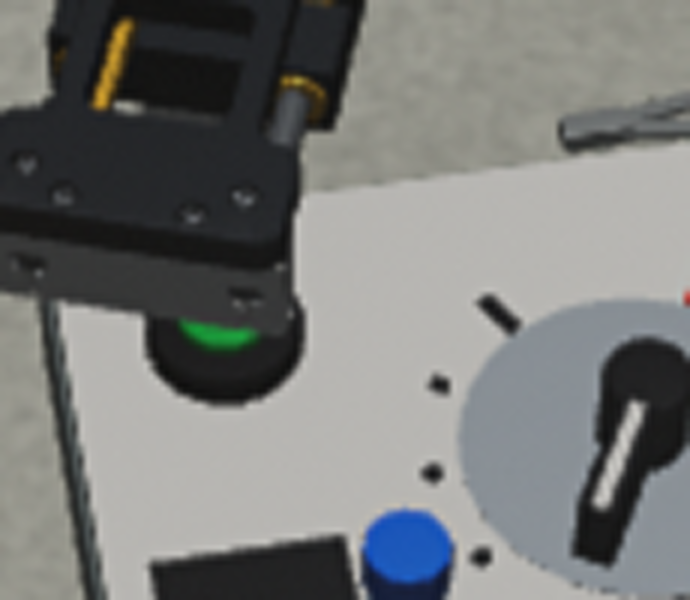

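Run:
```python
from plan import *
p=manip.camera('scene')
def low(im):
    a=im.astype(int); m=(a[...,1]>1.6*a[...,0])&(a[...,1]>1.6*a[...,2])&(a[...,1]>60)
    v=np.argwhere(m[190:250,285:325]); col={}
    return {c+285:(int(v[v[:,1]==c][:,0].max()+190),[int(x) for x in a[v[v[:,1]==c][:,0].max()+190-4:v[v[:,1]==c][:,0].max()+192,c+285,1]]) for c in (18,20,22,24) if (v[:,1]==c).any()}
print(low(cv2.imread('pics/scene0.png')[:,:,::-1]));print(low(p['img']))
for z in (66,68,70,72,74,76): print(z,proj(p,(483+13,57,z)),proj(p,(483-13,57,z)))
```

```text
{303: (224, [132, 133, 134, 132, 95, 52]), 305: (225, [133, 134, 138, 134, 68, 43]), 307: (225, [136, 137, 139, 136, 82, 47]), 309: (225, [137, 138, 141, 135, 69, 41])}
{303: (227, [65, 138, 146, 121, 63, 38]), 305: (227, [61, 117, 147, 147, 103, 55]), 307: (227, [54, 82, 145, 150, 108, 56]), 309: (227, [54, 69, 146, 151, 105, 54])}
66 [307.90977108 228.72730376] [305.84011924 215.58995916]
68 [307.89236468 227.95101778] [305.81926479 214.8025902 ]
70 [307.87489439 227.17188194] [305.79833503 214.01237767]
72 [307.85735983 226.38988051] [305.77732954 213.21930616]
74 [307.83976067 225.60499766] [305.75624792 212.42336011]
76 [307.82209655 224.81721743] [305.73508975 211.62452387]
```

The key's edge has dropped about 2.2 px, or some 5.7 mm, at 0.3 mm above the stop. With 4.7 N of spring force there, that was full travel. Releasing.

Call:
{"name": "send_rows", "arguments": {"series": [[[0,0,0,-2,0],[0,0,0,-5,0],[0,0,0,-10,0],[0,0,0,-25,0],[0,0,0,-45,0],[0,0,0,-70,0],[0,0,0,-100,0],[0,0,0,-100,0],[0,0,0,-100,0],[0,0,0,-100,0]]]}}

```text
clock: 14.85
eef_pos: [482.1, 56.7, 178.1]
eef_rot: [-3.139, 0.001, 1.24]
wrist_force: [-0.5, 0.8, -0.0]
finger_gap: 0.4
```

Run:
```python
from plan import *
p=manip.camera('scene'); a=p['img'].astype(int); m=(a[...,1]>1.6*a[...,0])&(a[...,1]>1.6*a[...,2])&(a[...,1]>60)
for c in (303,305,307,309): print(c,a[219:228,c,1], np.argwhere(m[190:250,c]).max()+190)
cv2.imwrite('pics/s9.png',cv2.resize(p['img'][130:350,200:480,::-1],(763,600),interpolation=cv2.INTER_CUBIC))
s=manip.read_state();print(s['eef_pos'],s['wrist_force'],s['clock'])
```

```text
303 [138 138 139 142 138 100  54  44  43] 224
305 [140 140 141 142 145 141  73  45  44] 225
307 [141 141 143 144 146 143  87  49  43] 225
309 [141 142 144 146 148 142  72  44  43] 225
[482.2054311   56.65324135 178.07350296] [-0.47859833  0.21494883 -0.50445759] 14.9
```

View pics/s9.png

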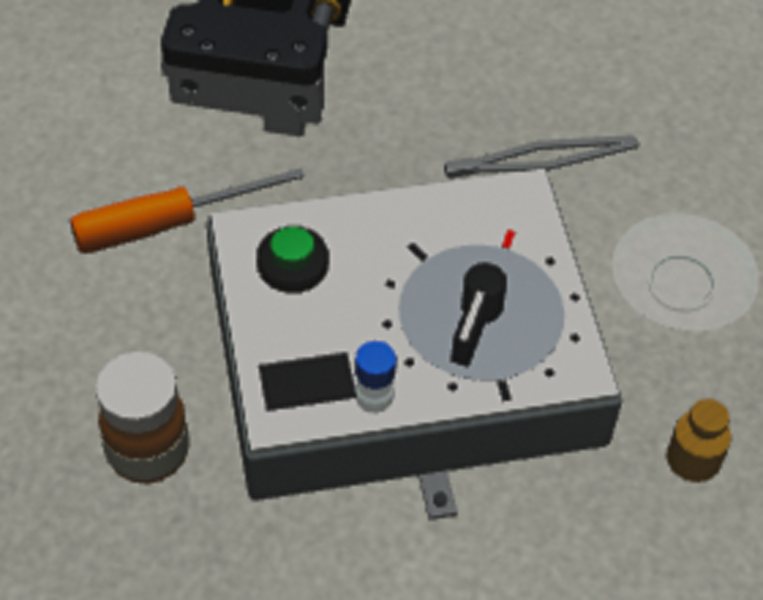

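The key (292,243) is back up, the pointer (tip at about 460,360) still points at the level-6 dot (452,387), and the loose things haven't moved.

```bash
python3 -c "
from cell import manip; print(manip.sign_off())"
```

```text
the job is handed in; nothing more can be done
None
```

The selector is at level 6 and the green key was then pressed and let go. I handed the job in at about 15 s of the 67 s limit.

- **Selector:** The closed fingertips pushed the pointer clockwise from level 1, one level per pass, with the last half step slower. I saw it at levels 2, 3 and 5. The gripper hid it right after the last push. Once the arm had backed off, it was at the level-6 dot, and it was still there after the key press. The finger itself never went past about 5.7 levels.
- **Key:** I pressed it straight down until it met a hard stop, where the force reached about 18 N. Just above the stop, the spring force was 4.7 N and the picture showed about 5.7 mm of travel, which fits the 6 mm full stroke. On the way down the force briefly read 6.8 N at almost the same height, more than the stated 5 N. I put that down to friction or noise. After release the key is back at its starting height in the picture.
- **Surroundings:** In the last picture the loose things look unmoved. The arm is about 95 mm above the key, touching nothing.

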